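# Put the cafe's display plates away in the plate rack

## Robot

A 6-joint arm with a two-finger parallel gripper is mounted at the origin on the work surface. World frame = base frame: x ahead of the robot, y to its left, z up, the work surface at z = 0. Lengths are in m, angles in rad, forces in N, time in s.
With the tool pointing down it reaches from about 0.3 to 0.75 m from the base axis. Payload 8.5 kg.
Tool frame: the origin (TCP) lies at the very end of the fingers, on their centre line; the grasp point (between the pads) lies 19 mm behind it; z points along the fingers, y is the line along which they close (so a half turn about z gives the same grasp; the last joint's range is limited). The gripper opens to 88 mm and grips with 3 to 60 N. Pads are 18 mm wide; open, the fingers measure 123 mm over their backs; the gripper's body (75 mm by 187 mm) begins 45 mm behind the grasp point.
Start: joints at [-1.451, 0.381, 1.297, -0, 1.464, -0.215], TCP at [0.181, -0.519, 0.205] pointing down, gripper open.
Joint ranges: [-3.11, 3.11], [-0.89, 2.33], [0.22, 2.48], [-1.42, 4.56], [0.17, 2.85], [-2.88, 2.88]. Speed limits (rad/s): [2.39, 2.39, 3.14, 3.14, 3.14, 3.14].

## Interface

Orientations are given as a unit quaternion [x, y, z, w].
In Python, from cell import * gives the robot as it stands. The module is installed in compiled form; this text tells all that it offers. Calls block until the motion is done:
- goto(position, orientation): joint-space move of the TCP to a pose.
- servo_line(position, velocity=0.15, ori=None): straight line of the TCP; ori=None keeps the orientation; velocity is the mean speed in m/s.
- goto_joints(angles): joint-space move.
- set_gripper(opening): opening from 0.0 (shut) to 1.0 (fully open); the grip force is fixed at half the most; returns when the fingers have stopped.
- dwell(seconds).
- ik(position, orientation): joint angles nearest the present ones, or None.
- read_camera(name): name is "scene" or "top" or "wrist"; returns a dict with "pixels" (384x512x3 uint8, red, green, blue), "camera_matrix" (3x3 intrinsics, pixels), "R" (3x3) and "t" (3): a world point X has camera coordinates R X + t. Camera axes: x right, y down, z forward; pixel columns grow to the right and rows downward; lengths in m; the calibration is good to about 2 mm. A picture is of the moment at which its call begins. There is no depth.
A pose or a line that the arm cannot do raises Unreachable and nothing moves.
- job_done(): hands the job in; it is judged then, once.
Readings, each from a call of its own:
- read_time(): time.
- read_q(): joint angles.
- read_joint_velocities(): joint speeds.
- read_effort(): joint torques, N m.
- read_tcp_pos(): TCP position.
- read_tcp_rot(): TCP orientation.
- read_wrist_force(): force on the tool from outside, world axes, zero at the start.
- read_ft_torque(): the same for the moment, N m.
- read_finger_gap(): opening from 0.0 (shut) to 1.0 (fully open).
- read_gripper_force(): force on a finger pad.
Only numpy, scipy, OpenCV 4.12 (cv2) and the standard library are available. Lean on these libraries where they do the work, as an engineer would, in place of code of your own. Each camera call takes 0.05 s, during which the arm holds its last target. There are 200 camera calls.

## Task

Swing the plate rack's carry handle away from the robot all the way over until it rests against its back stop, then take the red, green and blue plates off their easels and stand each on edge, long side down, fully down in the rack slot with tags of its own colour, setting them in rather than dropping them. Leave the white plates, mugs, jar and cup where they are.

Things in the scene. Friction and masses are not known exactly. Their poses are not given: they have to be found in the camera images.
- rack: Plate rack, fixed: wooden base 150 (x) x 256 (y) x 16 mm, origin at the centre of its underside. Five upright slots side by side at y = -92, -46, 0, 46, 92 mm, running along x; each is 15 mm wide between two wire hoops (96 mm long, top 53 mm above the slot floor). Slot floor 16 mm above the counter, 128 mm long between end curbs 12 mm high. Handle's hinge line: along y at x = 0, z = 32 mm.
- carry (a joint): Carry handle angle, rad: wire bail across the whole rack, 130 mm from hinge line to crossbar. 0: crossbar on the rack's -x side, arms 40 deg above level; 0.87: straight up over the slots; 2.2: end stop, folded to the +x side, arms 14 deg above level. The stiff hinge stays wherever it is left (it moves at 2 to 4 N at the crossbar), so it must be pushed right up to the stop.
- carry_grip (a point): Middle of the handle's crossbar: centre of a round black sleeve 16 mm in diameter, 100 mm long, along the rack's y axis; bare wire 8 mm thick either side, whole bar 272 mm.
- plate_red: The red serving plate, loose, 110 to 205 g: flat slab 10 mm thick (its x axis) x 110 mm wide (y) x 95 mm high (z), origin at its centre. At the start it leans on an easel, z axis up along the slope, upper edge tipped towards its -x side (roughly the rack's side), 35 deg off vertical; its +x face looks obliquely up.
- plate_green: The green serving plate, loose, 110 to 205 g: flat slab 10 mm thick (its x axis) x 110 mm wide (y) x 95 mm high (z), origin at its centre. At the start it leans on an easel, z axis up along the slope, upper edge tipped towards its -x side (roughly the rack's side), 35 deg off vertical; its +x face looks obliquely up.
- plate_blue: The blue serving plate, loose, 110 to 205 g: flat slab 10 mm thick (its x axis) x 110 mm wide (y) x 95 mm high (z), origin at its centre. At the start it leans on an easel, z axis up along the slope, upper edge tipped towards its -x side (roughly the rack's side), 35 deg off vertical; its +x face looks obliquely up.
- easel_red: Wooden easel under the red plate, fixed; origin at the centre of its underside. Foot 100 (x) x 96 (y) x 6 mm; the plate's lower edge rests at x = 30, z = 24 mm on a ledge with a 9 mm lip in front; two bars 12 mm wide at y = -34 and 34 mm carry its back (-x) face up to 60 mm along the slope; nothing is behind its upper 35 mm.
- easel_green: Wooden easel under the green plate, fixed; origin at the centre of its underside. Foot 100 (x) x 96 (y) x 6 mm; the plate's lower edge rests at x = 30, z = 24 mm on a ledge with a 9 mm lip in front; two bars 12 mm wide at y = -34 and 34 mm carry its back (-x) face up to 60 mm along the slope; nothing is behind its upper 35 mm.
- easel_blue: Wooden easel under the blue plate, fixed; origin at the centre of its underside. Foot 100 (x) x 96 (y) x 6 mm; the plate's lower edge rests at x = 30, z = 24 mm on a ledge with a 9 mm lip in front; two bars 12 mm wide at y = -34 and 34 mm carry its back (-x) face up to 60 mm along the slope; nothing is behind its upper 35 mm.
- tag_red: The red pair of tags, fixed on the rack at both ends of the slot meant for the red plate. Origin at the centre of that slot's floor; axes as the rack's (x along the slot, y across it, z up). A plate that is home has its centre about 47.5 mm above this point.
- tag_green: The green pair of tags, fixed on the rack at both ends of the slot meant for the green plate. Origin at the centre of that slot's floor; axes as the rack's (x along the slot, y across it, z up). A plate that is home has its centre about 47.5 mm above this point.
- tag_blue: The blue pair of tags, fixed on the rack at both ends of the slot meant for the blue plate. Origin at the centre of that slot's floor; axes as the rack's (x along the slot, y across it, z up). A plate that is home has its centre about 47.5 mm above this point.
- white_a: White plate of the same size and axes as the coloured ones, loose, already standing in a slot of the rack; a bystander.
- white_b: White plate of the same size and axes as the coloured ones, loose, already standing in a slot of the rack; a bystander.
- mug_a: Glass mug, 76 mm in diameter and 110 mm high, handle at its +y side; origin at the centre of its underside; a bystander.
- mug_b: Glass mug, 76 mm in diameter and 110 mm high, handle at its +y side; origin at the centre of its underside; a bystander.
- jar: White jar with yellow cap, 64 mm in diameter, 85 mm high; origin under its centre; a bystander.
- cup: White cup, 76 mm in diameter, 70 mm high; origin under its centre; a bystander.

How it is judged:
By the outcome, as a careful person would: the job done as asked, in the order asked, and still so for the second after the job is handed in, with the robot touching nothing.
It also fails if it takes over 72 s, if anything falls off the work surface, if the arm or the gripper's body presses on something with over 40 N, if the wrist force passes 120 N, or if a joint passes its speed limit or range.

## Working session

There is one attempt and no reset: what is moved stays moved. The work goes in short steps, each a Python script; the robot and the scene stay as the last script left them, time stands still between calls to the robot, and variables do not carry over. Pictures are saved under pics/ and viewed, at most 10 in all, crops included, and the job is handed in when it is done.

```bash
mkdir -p pics
python3 - <<'E'
from cell import *
import cv2,numpy as np,pickle
d={}
for n in ("scene","top","wrist"):
    c=read_camera(n); d[n]=c; cv2.imwrite(f"pics/a_{n}.png",c["pixels"][:,:,::-1])
    R=np.array(c["R"]);print(n,np.round(-R.T@np.array(c["t"]),3),np.round(R[2],2),np.array(c["camera_matrix"])[0,0])
pickle.dump(d,open("a.pkl","wb"))
a=cv2.imread("pics/a_scene.png");b=cv2.imread("pics/a_top.png")
cv2.imwrite("pics/a_s2.png",cv2.resize(a,(800,600)));cv2.imwrite("pics/a_t2.png",cv2.resize(b,(800,600)))
print(read_time(),read_tcp_rot())
E
```

```text
scene [1.333 0.507 0.7  ] [-0.71 -0.46 -0.53] 457.63704368532177
top [0.485 0.01  1.146] [ 0.05  0.01 -1.  ] 348.1010601299703
wrist [ 0.261 -0.493  0.383] [-0.31 -0.1  -0.95] 286.6949310344822
0.15 [ 9.86022988e-01  1.66608447e-01  2.08289941e-05 -5.41117400e-04]
```

View pics/a_s2.png

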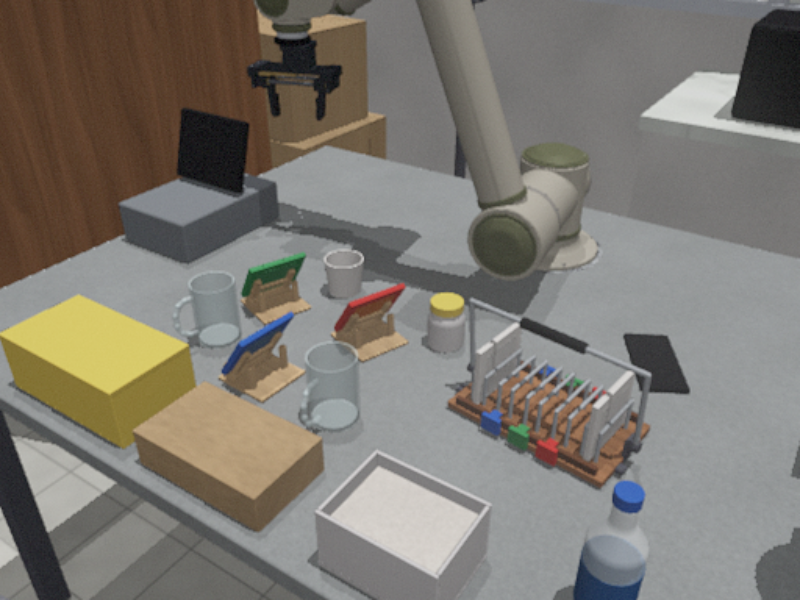

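View pics/a_t2.png

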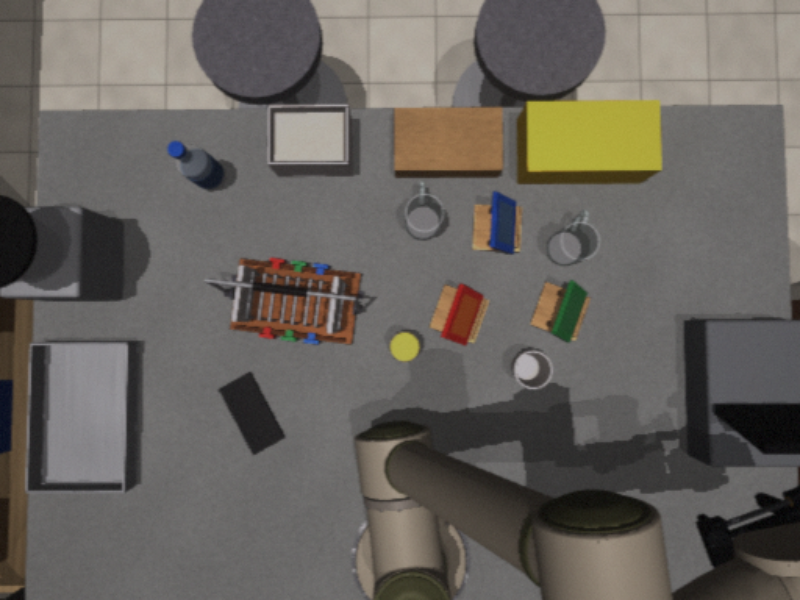

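The scene and top views show the rack at top-image (297,300), with tags ordered red, green, blue from left (+y) to right. White plates stand in the two outer slots, and the handle is near upright on the robot side. The plates are red (465,313), green (570,312) and blue (503,222), leaning to the left (+y). A mug is at (424,215) behind blue and the jar at (405,346) behind red.

```bash
cat > h.py <<'E'
import numpy as np,cv2,pickle
def ray(c,uv):
    R=np.array(c["R"]);t=np.array(c["t"]);K=np.array(c["camera_matrix"])
    d=R.T@np.linalg.solve(K,[uv[0],uv[1],1.]);return -R.T@t,d/np.linalg.norm(d)
def plane(c,uv,z):
    o,d=ray(c,uv);return o+d*(z-o[2])/d[2]
def tri(obs):
    A=np.zeros((3,3));b=np.zeros(3);L=[ray(c,uv) for c,uv in obs]
    for o,d in L: P=np.eye(3)-np.outer(d,d);A+=P;b+=P@o
    X=np.linalg.solve(A,b)
    return X,max(np.linalg.norm(np.cross(X-o,d)) for o,d in L)
def proj(c,X):
    p=np.array(c["camera_matrix"])@(np.array(c["R"])@X+np.array(c["t"]));return p[:2]/p[2]
HUE={"red":[(0,6),(174,180)],"green":[(50,80)],"blue":[(105,125)],"yellow":[(25,33)]}
def blobs(c,col,amin=8,s=120,v=40):
    h=cv2.cvtColor(np.ascontiguousarray(c["pixels"]),cv2.COLOR_RGB2HSV)
    m=np.zeros(h.shape[:2],np.uint8)
    for a,b in HUE[col]: m|=cv2.inRange(h,(a,s,v),(b,255,255))
    n,l,st,ce=cv2.connectedComponentsWithStats(m)
    return [(int(st[i,4]),ce[i],(l==i).astype(np.uint8)) for i in np.argsort(-st[:,4]) if i and st[i,4]>=amin]
E
python3 - <<'E'
from h import *
d=pickle.load(open("a.pkl","rb"))
for n in("top","scene"):
  for col in HUE:
    for a,ce,m in blobs(d[n],col)[:6]:
        print(n,col,a,ce.round(1),plane(d[n],ce,0.02).round(3), cv2.minAreaRect(cv2.findNonZero(m)))
c=d["top"]
for n,uv in dict(mugA=(424,215),mugB=(572,243),cup=(532,369)).items():
    print(n,plane(c,np.array(uv)*.64,0.04).round(3))
for n,uv in dict(bar1=(212,282),bar2=(365,297),mid=(290,291)).items():
    print(n,plane(c,np.array(uv)*.64,0.14).round(3))
print(tri([(d["top"],np.array((290,291.))*.64),(d["scene"],np.array((553,335.))*.64)]))
E
```

```text
top red 358 [294.2 200.8] [ 0.504 -0.106  0.02 ] ((295.7271728515625, 200.77951049804688), (17.178220748901367, 36.29135513305664), 19.29004669189453)
top red 55 [170.6 212.8] [0.467 0.294 0.02 ] ((170.5, 212.5), (7.0, 9.0), 90.0)
top red 54 [176.7 167.9] [0.613 0.276 0.02 ] ((176.64706420898438, 168.4117889404297), (10.186494827270508, 6.790997505187988), 14.03624439239502)
top green 354 [363.5 198.7] [ 0.51  -0.329  0.02 ] ((363.9999694824219, 198.49998474121094), (11.771772384643555, 36.18979263305664), 19.653823852539062)
top green 30 [190.9 169.4] [0.608 0.229 0.02 ] ((190.78378295898438, 169.7972869873047), (8.055550575256348, 4.93196964263916), 9.462322235107422)
top green 29 [184.7 215. ] [0.46  0.249 0.02 ] ((184.5, 214.5), (5.0, 7.0), 90.0)
top blue 346 [320.5 142.3] [ 0.694 -0.193  0.02 ] ((321.2002868652344, 141.99000549316406), (14.858414649963379, 37.74570846557617), 1.9091525077819824)
top blue 95 [112.4  95.3] [0.854 0.49  0.02 ] ((112.20001220703125, 95.40000915527344), (10.733125686645508, 9.838699340820312), 63.43495178222656)
top blue 40 [198.9 216.7] [0.454 0.202
[... 1340 characters left out ...]
e 141 [314.3 269.5] [0.603 0.183 0.02 ] ((314.0, 270.0), (14.0, 12.0), 90.0)
scene blue 16 [351.6 236.6] [0.442 0.203 0.02 ] ((351.2500305175781, 236.75003051757812), (2.8284268379211426, 4.949747085571289), 45.0)
scene yellow 3784 [ 59.8 219.2] [ 0.794 -0.46   0.02 ] ((58.68247985839844, 219.25186157226562), (110.79598999023438, 49.658836364746094), 25.016895294189453)
scene yellow 195 [286.  192.9] [ 0.351 -0.038  0.02 ] ((286.0, 192.5), (11.0, 20.0), 90.0)
mugA [ 0.706 -0.032  0.04 ]
mugB [ 0.647 -0.334  0.04 ]
cup [ 0.392 -0.248  0.04 ]
bar1 [0.563 0.367 0.14 ]
bar2 [0.534 0.082 0.14 ]
mid [0.545 0.221 0.14 ]
(array([0.5413823 , 0.2265419 , 0.15070602]), np.float64(0.008353780235696997))
```

```bash
cat >> h.py <<'E'
from scipy.spatial.transform import Rotation as Rn
def quat(x,z):
    x=np.array(x,float);z=np.array(z,float);z/=np.linalg.norm(z);x-=z*(x@z);x/=np.linalg.norm(x)
    return Rn.from_matrix(np.c_[x,np.cross(z,x),z]).as_quat()
E
python3 - <<'E'
from cell import *
from h import *
V={}
q=quat([0,-1,0],[0,0,-1])
for n,p in dict(p1=(.56,-.36,.28),p2=(.44,-.42,.22),r1=(.45,.10,.28),r2=(.55,.28,.28)).items():
    try:
        goto(p,q); V[n]=read_camera("wrist"); cv2.imwrite(f"pics/{n}.png",V[n]["pixels"][:,:,::-1])
    except Unreachable as e: print(n,e,ik(p,q))
    print(n,read_time(),np.round(read_q(),2))
pickle.dump(V,open("v.pkl","wb"))
im=[cv2.imread(f"pics/{n}.png") for n in V]
cv2.imwrite("pics/m1.png",cv2.resize(np.vstack([np.hstack(im[:2]),np.hstack(im[2:])]),(800,600),interpolation=cv2.INTER_AREA))
for n in V:
  for col in("red","green","blue"):
    for a,ce,m in blobs(V[n],col,15)[:4]:
        print(n,col,a,ce.round(1),cv2.boundingRect(m))
E
```

```text
p1 2.425 [-0.75  0.57  0.77 -0.    1.81  2.39]
p2 3.1167 [-0.95  0.48  1.09  0.    1.57  2.19]
r1 the arm cannot take that pose within its joint ranges None
r1 3.1167 [-0.95  0.48  1.09  0.    1.57  2.19]
r2 7.3333 [ 0.28  0.47  0.94 -0.    1.73 -2.86]Traceback (most recent call last):
  File "<stdin>", line 12, in <module>
    return _nx.concatenate(arrs, 0, dtype=dtype, casting=casting)
           ~~~~~~~~~~~~~~~^^^^^^^^^^^^^^^^^^^^^^^^^^^^^^^^^^^^^^^
ValueError: all the input array dimensions except for the concatenation axis must match exactly, but along dimension 1, the array at index 0 has size 1024 and the array at index 1 has size 512
```

Run:
```python
from cell import *
from h import *
V=pickle.load(open("v.pkl","rb"))
goto((.48,.20,.28),quat([0,1,0],[0,0,-1])); V["r1"]=read_camera("wrist"); cv2.imwrite("pics/r1.png",V["r1"]["pixels"][:,:,::-1])
print(read_time(),np.round(read_q(),2))
pickle.dump(V,open("v.pkl","wb"))
im=[cv2.imread(f"pics/{n}.png") for n in ("p1","p2","r1","r2")]
cv2.imwrite("pics/m1.png",cv2.resize(np.vstack([np.hstack(im[:2]),np.hstack(im[2:])]),(800,600),interpolation=cv2.INTER_AREA))
for n in V:
  for col in("red","green","blue"):
    for a,ce,m in blobs(V[n],col,15)[:4]:
        print(n,col,a,ce.round(1),cv2.boundingRect(m))
```

```text
9.9417 [0.17 0.28 1.23 0.   1.63 0.17]
p1 red 592 [282.2 285. ] (257, 268, 64, 32)
p1 red 412 [298.8 333.3] (267, 328, 51, 15)
p1 green 3845 [289.  186.8] (248, 148, 79, 76)
p1 blue 2008 [191.  265.8] (162, 235, 51, 59)
p2 red 926 [210.1 346.6] (175, 328, 80, 45)
p2 green 4780 [207.3 243.9] (163, 199, 88, 90)
r2 red 232 [308.4 158.6] (299, 148, 18, 22)
r2 red 226 [212.2 146.3] (206, 135, 16, 22)
r2 green 227 [314.2 128.7] (305, 118, 18, 22)
r2 green 214 [214.9 115.6] (209, 105, 16, 21)
r2 blue 1091 [104.  232.8] (71, 216, 54, 48)
r2 blue 254 [320.7  96.3] (311, 86, 19, 22)
r2 blue 249 [217.5  82.4] (211, 71, 17, 23)
r1 red 404 [279.2 334.8] (246, 328, 59, 18)
r1 red 273 [345.6  98.7] (336, 88, 19, 23)
r1 red 251 [243.7  84.5] (237, 73, 17, 23)
r1 green 233 [338.6 130.8] (329, 121, 18, 21)
r1 green 210 [239.9 117.7] (233, 107, 17, 22)
r1 blue 224 [332.  160.7] (323, 150, 17, 22)
r1 blue 201 [236.3 148.4] (230, 137, 16, 22)
r1 blue 118 [335.9 357.8] (328, 353, 19, 10)
```

View pics/m1.png

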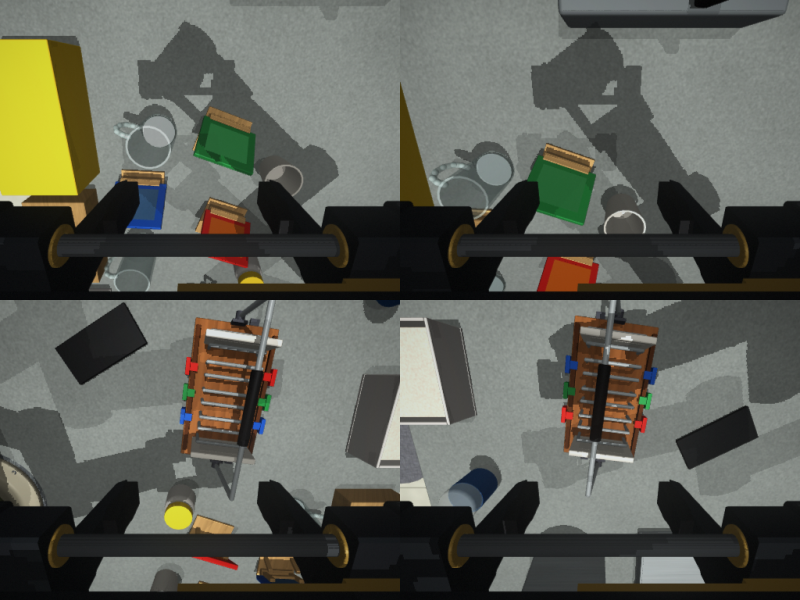

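The mosaic shows all six tags in both rack views, e.g. r1 at tag columns ~240 and ~340. The sleeve is at mosaic (250,409) in r1 and (600,403) in r2. The gripper hides image rows beyond about 290, so red and blue need another view later, with tool x toward +y.

Run:
```python
from h import *
V=pickle.load(open("v.pkl","rb"));T=pickle.load(open("a.pkl","rb"))
tags={}
pick={"r1":{},"r2":{},"top":{}}
for col in("red","green","blue"):
    for n,c in(("r1",V["r1"]),("r2",V["r2"])):
        b=[ce for a,ce,m in blobs(c,col,100) if 190<a<300 and 200<ce[0]<360 and ce[1]<180]
        b.sort(key=lambda e:e[0]); 
        if n=="r2": b=b[::-1]   # image right is robot side there
        pick[n][col]=b
    t=[ce for a,ce,m in blobs(T["top"],col) if 165<ce[0]<210 and ce[1]>150]; t.sort(key=lambda e:e[1]); pick["top"][col]=t
for col in("red","green","blue"):
    for k in(0,1):
        a,b=[(V[n],pick[n][col][k]) for n in("r1","r2")]
        # choose consistent pairing by residual
        res=[(tri([a,(V["r2"],pick["r2"][col][j])])) for j in(0,1)]
        X,e=min(res,key=lambda r:r[1]); tags[col,k]=X; print(col,k,X.round(4),e.round(4),min([np.linalg.norm(proj(T["top"],X)-p) for p in pick["top"][col]]).round(2))
mid={c:(tags[c,0]+tags[c,1])/2 for c in("red","green","blue")}
def far(c): a,b=tags[c,0],tags[c,1]; return (a-b) if a[0]>b[0] else (b-a)
dx=sum(far(c) for c in mid);dy=mid["red"]-mid["blue"]
print({c:m.round(4) for c,m in mid.items()},[far(c).round(4) for c in mid],"yaws",np.degrees(np.arctan2(dx[1],dx[0])),np.degrees(np.arctan2(-dy[0],dy[1])),np.linalg.norm(dy))
obs=[]
for n,roi in(("r1",(300,85,350,195)),("r2",(235,80,270,185))):
    g=V[n]["pixels"].max(2).copy(); m=np.zeros_like(g); x0,y0,x1,y1=roi; m[y0:y1,x0:x1]=(g[y0:y1,x0:x1]<35)
    k=cv2.connectedComponentsWithStats(cv2.morphologyEx(m,cv2.MORPH_OPEN,np.ones((5,5),np.uint8))); i=1+np.argmax(k[2][1:,4]); print(n,k[2][i],k[3][i],cv2.minAreaRect(cv2.findNonZero((k[1]==i).astype(np.uint8))))
    obs.append((V[n],np.array(cv2.minAreaRect(cv2.findNonZero((k[1]==i).astype(np.uint8)))[0])))
X,e=tri(obs);print("grip",X,e)
```

```text
red 0 [0.4668 0.2923 0.0263] 0.0003 0.15
red 1 [0.6137 0.2732 0.0243] 0.0002 0.68
green 0 [0.4608 0.2468 0.027 ] 0.0001 0.36
green 1 [0.6073 0.2277 0.0266] 0.0002 0.19
blue 0 [0.4545 0.2012 0.0259] 0.0003 0.14
blue 1 [0.6016 0.1822 0.0262] 0.0001 0.21
{'red': array([0.5403, 0.2828, 0.0253]), 'green': array([0.5341, 0.2372, 0.0268]), 'blue': array([0.5281, 0.1917, 0.0261])} [array([ 0.1469, -0.0191, -0.002 ]), array([ 0.1464, -0.0191, -0.0004]), array([ 0.1472, -0.019 ,  0.0003])] yaws -7.393215015001652 -7.627425533456544 0.09192006549568017
r1 [ 304   90   33   97 1405] [319.4        137.94590747] ((319.5577087402344, 138.21153259277344), (15.689291000366211, 98.25418090820312), 11.309932708740234)
r2 [ 243   82   27   98 1449] [255.52587992 129.56038647] ((255.90499877929688, 131.033935546875), (16.12440299987793, 98.10014343261719), 6.911226749420166)
grip [0.54963671 0.23490119 0.15204912] 0.0018747674627938324
```

```bash
cat >> h.py <<'E'
YAW=np.radians(-7.5);C=np.array([.5341,.2372]);UX=np.array([np.cos(YAW),np.sin(YAW),0]);UY=np.array([-np.sin(YAW),np.cos(YAW),0])
def rack(x,y,z): return np.array([C[0],C[1],0])+x*UX+y*UY+np.array([0,0,z])
E
python3 - <<'E'
from cell import *
from h import *
V=pickle.load(open("v.pkl","rb"))
ths=[]
for n,uv in(("r1",(319.5,138.1)),("r2",(255.7,130.3))):
    o,d=ray(V[n],uv); o=o-rack(0,0,.032); P=np.array([o@UX,o[2]]);D=np.array([d@UX,d[2]])
    s=np.roots([D@D,2*P@D,P@P-.13**2]).real.min(); p=P+s*D; ths.append(np.arctan2(p[1],-p[0])-np.radians(40)); print(n,p.round(4),ths[-1],(o+s*d)@UY)
th0=float(np.mean(ths))
def bar(th): a=th+np.radians(40); return rack(-.13*np.cos(a),0,.032+.13*np.sin(a))
q=quat(UY,[0,0,-1]); off=np.array([0,0,-.017])
goto(bar(th0)+[0,0,.05],q); servo_line(bar(th0)+off,.12); set_gripper(0.0)
print("gap",read_finger_gap()*88,read_gripper_force(),read_wrist_force(),read_time())
for th in np.linspace(th0,2.16,8)[1:]:
    servo_line(bar(th)+off,.1); print(round(th,2),np.round(read_wrist_force(),1),np.round(read_tcp_pos()-bar(th)-off,4))
while th<2.30:
    th+=.02; servo_line(bar(th)+off,.05); f=read_wrist_force(); print(round(th,2),np.round(f,1),np.round(read_tcp_pos()[2],4))
    if np.linalg.norm(f)>18: break
print(read_time(),read_finger_gap()*88)
E
```

```text
r1 [0.0147 0.1292] 0.9856520886864798 0.002328065028841386
r2 [0.015  0.1291] 0.9881430424671428 -0.0035218197203041837
gap 0.20212114297752418 0.0 [-0.03342892  0.0410849   0.84716315] 12.4417
1.15 [-0.4 -0.6 -0.4] [-0.0001 -0.0001 -0.0004]
1.32 [ 0.  -0.  -0.7] [-0.0002 -0.     -0.0002]
1.49 [0.  0.4 0.1] [-0.0002 -0.0001 -0.0004]
1.66 [-0.3 -0.6  0.6] [-0.0001 -0.0001 -0.0005]
1.82 [ 0.1 -0.4 -0.6] [-0.0001 -0.0001 -0.0006]
1.99 [0.2 0.1 0.6] [-0.0001 -0.0001 -0.0009]
2.16 [ 0.1 -0.1 -0.1] [-0.0003 -0.0001 -0.001 ]
2.18 [-0.2  0.  -0.9] 0.049
2.2 [0.2 0.3 0. ] 0.0463
2.22 [ 0.4 -0.7  0. ] 0.0436
2.24 [1.  0.3 0.1] 0.041
2.26 [ 0.  -0.   0.3] 0.0385
2.28 [-0.5 -0.3  0.5] 0.0359
2.3 [ 0.3  0.5 -0.6] 0.0334
16.7583 0.7998948482127183
```

Run:
```python
from cell import *
from h import *
d={n:read_camera(n) for n in("scene","top","wrist")};pickle.dump(d,open("b.pkl","wb"))
i=[d["scene"]["pixels"][100:340,230:430],d["top"]["pixels"][110:250,100:270],d["wrist"]["pixels"]]
i=[cv2.resize(a,(400,300)) if k==1 else cv2.resize(a,(400,480 if k==0 else 300)) for k,a in enumerate(i)]
out=np.zeros((600,800,3),np.uint8); out[:480,:400]=i[0];out[:300,400:]=i[1];out[300:,400:]=i[2]
cv2.imwrite("pics/b.png",out[:,:,::-1])
```

```text
(no output)
```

View pics/b.png

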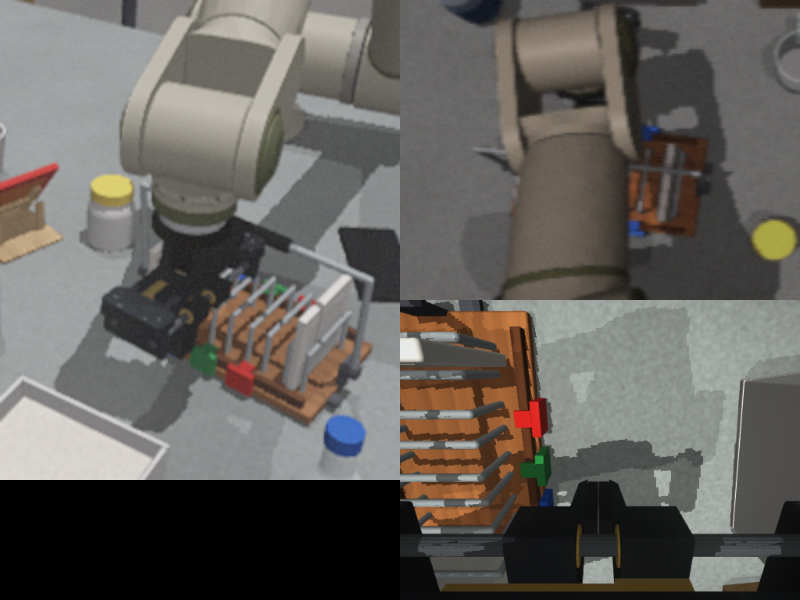

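The handle has not moved. The bar still sits over the slots, with its sleeve beside the gripper at about crop (275,235), so the gripper closed above or beside it and missed. I'll back off and re-measure with a wide x baseline.

Run:
```python
from cell import *
from h import *
p=read_tcp_pos(); servo_line(p+.02*UX+[0,0,.05],.15); servo_line(p+.02*UX+[0,0,.25],.3)
q=quat(UY,[0,0,-1]);W={}
for n,pp in(("w1",rack(.10,-.10,.29)),("w2",rack(-.12,-.10,.29))):
    goto(pp,q);W[n]=read_camera("wrist")
print(read_time()); pickle.dump(W,open("w.pkl","wb"))
cv2.imwrite("pics/w.png",cv2.resize(np.hstack([W[n]["pixels"][:300,:,::-1] for n in W]),(800,234),interpolation=cv2.INTER_AREA))
```

```text
19.7417
```

View pics/w.png

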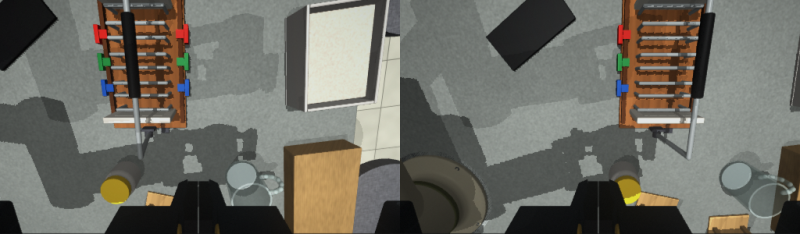

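The sleeve is at about (170,70) in w1 and (388,70) in w2 (full-resolution pixels), so the baseline across the bar is good.

Run:
```python
from h import *
W=pickle.load(open("w.pkl","rb")); T=pickle.load(open("a.pkl","rb"))
obs=[]
for n,(x0,x1) in(("w1",(148,195)),("w2",(368,412))):
    g=W[n]["pixels"].max(2); m=np.zeros_like(g); m[8:140,x0:x1]=(g[8:140,x0:x1]<35)
    k=cv2.connectedComponentsWithStats(cv2.morphologyEx(m,cv2.MORPH_OPEN,np.ones((5,5),np.uint8))); i=1+np.argmax(k[2][1:,4])
    r=cv2.minAreaRect(cv2.findNonZero((k[1]==i).astype(np.uint8))); print(n,k[2][i],r); obs.append((W[n],np.array(r[0])))
X,e=tri(obs);rel=X-rack(0,0,0);print(X.round(4),e.round(4),"rack:",(rel@UX).round(4),(rel@UY).round(4))
# tags as a check
for col in("red","green","blue"):
    a=[sorted([ce for A,ce,m in blobs(W[n],col,100) if ce[1]<160 and A<500],key=lambda z:z[0]) for n in W]
    print(col,[[z.round(0).tolist() for z in b] for b in a],tri([(W["w1"],a[0][0]),(W["w2"],a[1][0])]))
```

```text
w1 [ 155   16   25  109 1691] ((167.17259216308594, 69.9849853515625), (109.67308807373047, 16.459625244140625), 85.03025817871094)
w2 [ 373   17   30  108 1777] ((386.37994384765625, 70.33999633789062), (17.5362491607666, 110.02581787109375), 8.13010311126709)
[0.5491 0.2387 0.1596] 0.0001 rack: 0.0147 0.0034
red [[[127.0, 43.0], [234.0, 43.0]], [[285.0, 44.0]]] (array([0.46625464, 0.29273661, 0.02721304]), np.float64(0.00024427121900626994))
green [[[132.0, 79.0], [235.0, 79.0]], [[284.0, 80.0]]] (array([0.46059076, 0.24700035, 0.0275756 ]), np.float64(0.00038564121855243216))
blue [[[136.0, 112.0], [236.0, 112.0]], [[283.0, 112.0]]] (array([0.45446066, 0.20161717, 0.02780495]), np.float64(0.00020717613819325382))
```

Run:
```python
from cell import *
from h import *
W=pickle.load(open("w.pkl","rb")); print("tip proj",proj(W["w2"],read_tcp_pos()),read_tcp_pos(),read_finger_gap())
th0=.987
def bar(th): a=th+np.radians(40); return rack(-.13*np.cos(a),0,.032+.13*np.sin(a))
q=quat(UY,[0,0,-1])
set_gripper(1.0);print(read_time())
goto(bar(th0)+[0,0,.03],q); servo_line(bar(th0)+[0,0,-.022],.15)
print(read_time(),read_finger_gap(),read_tcp_pos(),bar(th0),np.round(read_wrist_force(),1))
d={n:read_camera(n) for n in("scene","wrist")}
set_gripper(0.0)
print(read_time(),read_finger_gap()*88,read_gripper_force())
d2={n:read_camera(n) for n in("scene","wrist")}
f=lambda d:np.vstack([cv2.resize(d["scene"]["pixels"][60:300,230:430],(400,360)),cv2.resize(d["wrist"]["pixels"],(400,240))])
cv2.imwrite("pics/c.png",np.hstack([f(d),f(d2)])[:,:,::-1])
```

```text
tip proj [252.62471065 220.39751203] [0.40355556 0.15379822 0.28977058] 0.005259894095575291
21.0667
22.3667 0.9998095270592263 [0.54904669 0.23506254 0.14076455] [0.54880435 0.23526414 0.16115121] [ 0.3  0.1 -0.1]
23.7667 0.4905734547714328 0.0
```

View pics/c.png

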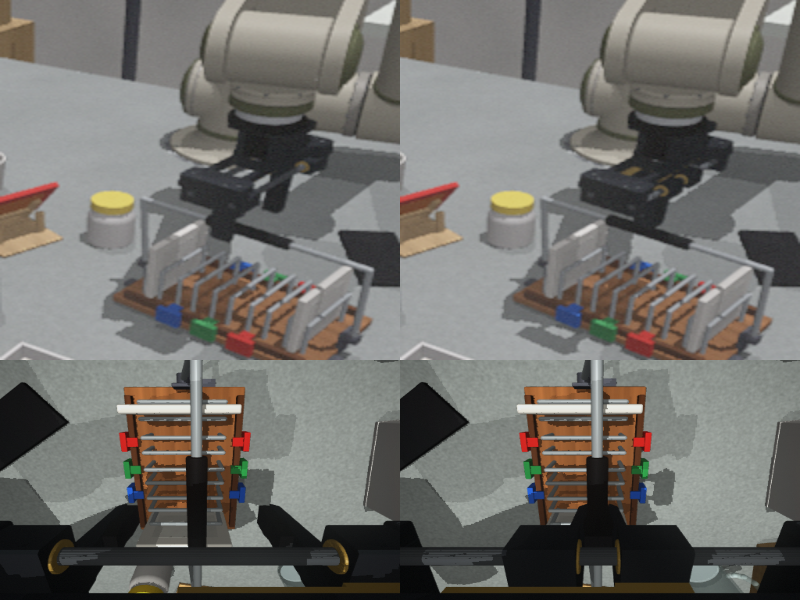

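The wrist crop shows the bar centred between the fingers, but the scene crop shows the closed tips above the sleeve, at about (655,222) in the right panel. So the tips may not reach as far as the stated TCP. I'll check by projecting points on the tool axis into both cameras.

Run:
```python
from cell import *
from h import *
servo_line(read_tcp_pos()+[0,0,.05],.2)
P=np.array(read_tcp_pos());print(P,read_finger_gap(),read_time())
out=[]
for n in("scene","wrist"):
    c=read_camera(n);u=proj(c,P);k=8 if n=="scene" else 5;w,h=400//k,600//k
    x0,y0=int(u[0]-w//2),int(u[1]-h*.6); y0=min(y0,384-h)
    im=cv2.resize(np.ascontiguousarray(c["pixels"][y0:y0+h,x0:x0+w]),(400,600),interpolation=cv2.INTER_NEAREST)
    for j in range(5):
        p=(proj(c,P+[0,0,.01*j])-[x0,y0])*k; cv2.circle(im,(int(p[0]),int(p[1])),3,(255,0,255) if j==0 else (0,255,255),-1)
    out.append(im)
cv2.imwrite("pics/d.png",np.hstack(out)[:,:,::-1])
```

```text
[0.54883458 0.23530158 0.18935883] 0.0031934297207196617 24.2667
```

View pics/d.png

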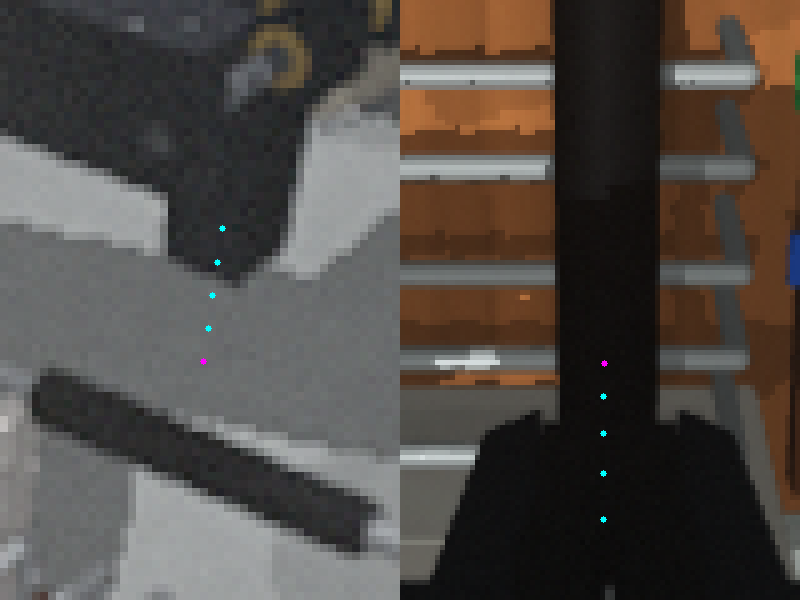

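The actual fingertips end about 28 mm short of the reported TCP: in the scene panel the tip bottom is at (232,285), between the 20 and 30 mm markers, and the wrist panel agrees. I'll use a 28 mm tool offset from here on.

```bash
cat >> h.py <<'E'
D=.028   # reported TCP lies this far beyond the real fingertips
E
python3 - <<'E'
from cell import *
from h import *
th0=.987
def bar(th): a=th+np.radians(40); return rack(-.13*np.cos(a),0,.032+.13*np.sin(a))
off=np.array([0,0,-.019-D])
set_gripper(.6); servo_line(bar(th0)+off,.15); set_gripper(0.0)
g=read_finger_gap()*88; print("gap",g,read_gripper_force(),np.round(read_wrist_force(),1),read_time())
if 12<g<20:
    for th in np.linspace(th0,2.15,7)[1:]:
        servo_line(bar(th)+off,.15); print(round(th,2),np.round(read_wrist_force(),1),round(read_finger_gap()*88,1))
    while th<2.32:
        th+=.03; servo_line(bar(th)+off,.06); f=read_wrist_force(); print(round(th,2),np.round(f,1),np.round(read_tcp_pos()-bar(th)-off,4))
        if f[2]>22: break
    print(read_time(),read_finger_gap()*88)
E
```

```text
gap 15.251874515738802 30.0000062584877 [ 0.  -0.3  1.4] 26.5583
1.18 [2.3 0.4 3.6] 14.9
1.37 [0.6 0.  0.4] 15.2
1.57 [ 0.4 -0.7 -1.5] 15.1
1.76 [ 0.6 -1.3 -0.6] 15.2
1.96 [ 1.4 -1.7 -1. ] 14.9
2.15 [-0.6 -2.  -1.8] 15.3
2.18 [-3.4 -3.5  0.4] [-0.0006 -0.0001  0.0004]
2.21 [-14.1  -4.2  16.8] [-0.0013  0.0001  0.0029]
2.24 [-23.7  -4.8  31.1] [-0.0019  0.0007  0.005 ]
29.2083 14.99865294262006
```

Run:
```python
from cell import *
from h import *
set_gripper(.5); p=read_tcp_pos(); servo_line([p[0],p[1],.16],.3)
V={}
for n,pp in(("q1",(.40,-.20,.27)),("q2",(.41,-.38,.27))):
    goto(pp,quat([1,0,0],[0,0,-1])); V[n]=read_camera("wrist"); print(read_time())
V["top"]=read_camera("top");V["scene"]=read_camera("scene")
print(read_time(),np.round(read_q(),2));pickle.dump(V,open("q.pkl","wb"))
a=np.hstack([V["q1"]["pixels"][:300],V["q2"]["pixels"][:300]]);a=cv2.resize(a,(800,234),interpolation=cv2.INTER_AREA)
b=cv2.resize(np.hstack([V["scene"]["pixels"][100:320,90:440],V["top"]["pixels"][60:280,50:400]]),(800,251))
cv2.imwrite("pics/e.png",np.vstack([a,b])[:,:,::-1])
for n in V:
  for col in("red","green","blue"):
    for A,ce,m in blobs(V[n],col,200)[:2]:
        r=cv2.minAreaRect(cv2.findNonZero(m)); print(n,col,A,ce.round(1),np.round(r[1],1),round(r[2]))
```

```text
32.3333
33.1333
33.2333 [-0.96  0.36  1.14  0.    1.64  0.61]
q1 red 3131 [169.2  70.1] [ 67.3 102.7] 13
q1 green 3320 [347.4  67.2] [ 33.7 109.8] 23
q2 red 2869 [35.1 78.2] [87.1 97.8] 5
q2 green 5347 [201.   76.8] [ 61.  101.6] 15
top red 349 [294.1 200.7] [17.  35.9] 20
top green 343 [363.6 198.6] [11.7 36.3] 19
top blue 345 [320.5 142.2] [14.3 37.7] 2
scene red 287 [235.4 193.5] [12.4 51.5] 63
scene green 212 [171.2 172.6] [12.6 46.3] 58
scene blue 502 [384.9 376.5] [40.3 24.2] 15
scene blue 324 [401.7 317.5] [19.4 19.2] 14
```

View pics/e.png

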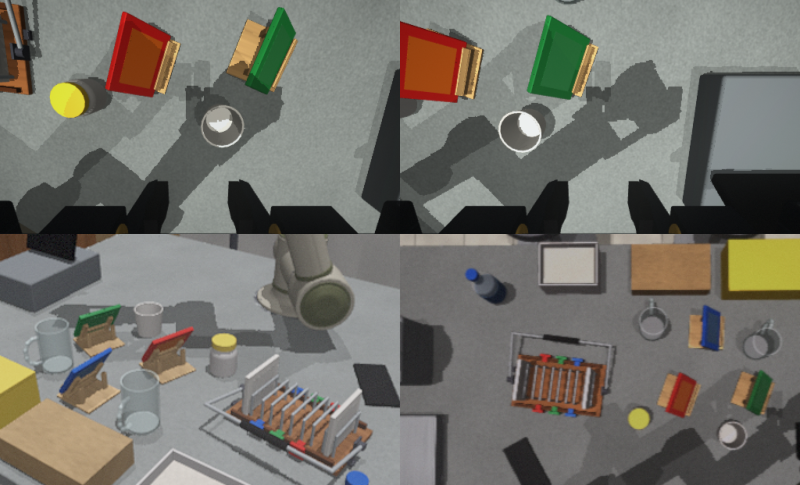

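The handle is folded to the +x side, shown at top crop (575,340) and scene crop (265,435). Red is fully visible in q1 (mosaic 143,55) and green in both q1 and q2 (270,50 and 560,55). Blue appears only in p1, top and scene. A slab is centrally symmetric, so I can triangulate silhouette centroids for the centres and cast upper edges for the yaws.

Run:
```python
from h import *
HUE["red"]=[(0,14),(172,180)];HUE["blue"]=[(100,130)]
Q=pickle.load(open("q.pkl","rb"));V=pickle.load(open("v.pkl","rb"));Q.update(p1=V["p1"],p2=V["p2"])
Q["scene"]=pickle.load(open("a.pkl","rb"))["scene"]
use={"red":("q1","top","scene"),"green":("q1","q2","p1","p2","top","scene"),"blue":("p1","top","scene")}
rough={"red":(.504,-.10,.06),"green":(.51,-.32,.06),"blue":(.69,-.19,.06)}
S={}
for col in use:
    obs=[]
    for n in use[col]:
        c=Q[n];u0=proj(c,np.array(rough[col]))
        B=[b for b in blobs(c,col,60,s=100,v=30) if np.linalg.norm(b[1]-u0)<45]
        m=sum(b[2] for b in B[:2 if n in("scene","p1") else 1])
        h=cv2.convexHull(cv2.findNonZero(m)); M=cv2.moments(h); ce=np.array([M["m10"]/M["m00"],M["m01"]/M["m00"]])
        e=2.0
        while True:
            qd=cv2.approxPolyDP(h,e,True)[:,0]
            if len(qd)<=4: break
            e+=.5
        x,y,w,hh=cv2.boundingRect(h)
        W=[plane(c,p.astype(float),.1)[:2].round(3).tolist() for p in qd]
        print(col,n,ce.round(1),"bb",(x,y,w,hh),qd.tolist(),"@.1",W)
        S[col,n]=ce; obs.append((c,ce,n))
    X,e=tri([o[:2] for o in obs]);print(col,"ALL",X.round(4),e.round(4))
    for i in range(len(obs)):
        for j in range(i): 
            X,e=tri([obs[i][:2],obs[j][:2]]);print("  ",obs[j][2],obs[i][2],X.round(4),e.round(4))
```

```text
red q1 [175.   73.4] bb (134, 15, 85, 110) [[218, 46], [194, 124], [134, 112], [157, 15]] @.1 [[0.533, -0.162], [0.449, -0.13], [0.463, -0.06], [0.562, -0.098]]
red top [295.  200.5] bb (282, 181, 28, 40) [[306, 187], [304, 215], [282, 215], [285, 184]] @.1 [[0.544, -0.133], [0.46, -0.126], [0.46, -0.061], [0.553, -0.07]]
red scene [235.1 195.5] bb (214, 181, 45, 32) [[258, 181], [250, 194], [215, 212], [224, 193]] @.1 [[0.456, -0.066], [0.522, -0.046], [0.636, -0.069], [0.555, -0.103]]
red ALL [ 0.5057 -0.1039  0.0672] 0.0015
   q1 top [ 0.5056 -0.1035  0.0658] 0.0011
   q1 scene [ 0.5066 -0.1041  0.0677] 0.0001
   top scene [ 0.505  -0.1041  0.0667] 0.001
green q1 [347.4  67.4] bb (314, 9, 65, 112) [[362, 10], [378, 42], [340, 120], [314, 106]] @.1 [[0.567, -0.316], [0.537, -0.337], [0.454, -0.303], [0.469, -0.271]]
green q2 [201.6  77. ] bb (163, 20, 80, 108) [[242, 50], [216, 127], [163, 117], [188, 20]] @.1 [[0.539, -0.367], [0.455, -0.335], [0.467, -0.273], [0.568, -0.31]]
green p1 [289.1 186.4] bb (248, 148, 79, 77) [[326, 172], [320, 224], [248, 199], [262, 148]] @.1 [[0.467,
[... 1222 characters left out ...]
.5091 -0.317   0.0665] 0.0015
blue p1 [188.9 265.1] bb (161, 235, 52, 59) [[211, 235], [205, 293], [161, 291], [176, 237]] @.1 [[0.62, -0.256], [0.634, -0.158], [0.7, -0.162], [0.669, -0.253]]
blue top [321.2 142.4] bb (313, 123, 17, 39) [[329, 129], [328, 161], [313, 156], [315, 124]] @.1 [[0.72, -0.205], [0.622, -0.2], [0.638, -0.155], [0.735, -0.162]]
blue scene [163.5 218.3] bb (142, 200, 46, 39) [[187, 201], [180, 211], [142, 238], [154, 218]] @.1 [[0.635, -0.156], [0.678, -0.141], [0.804, -0.138], [0.734, -0.171]]
blue ALL [ 0.6781 -0.1873  0.0635] 0.0147
   p1 top [ 0.6742 -0.185   0.0673] 0.0109
   p1 scene [ 0.6727 -0.1894  0.0617] 0.011
   top scene [ 0.6866 -0.188   0.0653] 0.0016
```

Red, green and blue centres come out at z ≈ 0.065, against 0.063–0.066 expected, and the upper edges cast to 106 mm, against 110 mm nominal. Mug A is close behind blue, so I'll lean the tool sideways for that one. Red first.

```bash
cat >> h.py <<'E'
PL={"red":((.5055,-.105,.065),-20.8,.046,0,35,0),"green":((.5095,-.3175,.065),-20.5,0.,0,35,0),"blue":((.6866,-.189,.065),-4.,-.046,30,32,-.018)}
Z=np.array([0,0,1.])
def tool(yp,zp,beta):
    b=np.radians(beta); a=np.cos(b)*zp-np.sin(b)*yp; return a,quat(np.cos(b)*yp+np.sin(b)*zp,-a)
def pick(cell,col,s=.067):
    c,psi,ys,beta,tilt,g=PL[col]; p=np.radians(psi); e=np.array([np.cos(p),np.sin(p),0]);n=np.array([-np.sin(p),np.cos(p),0])
    T=np.radians(35); zp=n*np.sin(T)+Z*np.cos(T); t=np.radians(tilt); a,q=tool(e,n*np.sin(t)+Z*np.cos(t),beta)
    tcp=np.array(c)+(s-.0475)*zp+g*e-a*D
    cell.goto(tcp+a*.06,q); cell.servo_line(tcp,.2); f0=np.array(cell.read_wrist_force()); cell.set_gripper(0.); gap=cell.read_finger_gap()*88
    print(col,"gap",round(gap,1),"F",np.round(f0,1),np.round(cell.read_wrist_force(),1),"t",cell.read_time())
    if not 8<gap<13: return False
    cell.servo_line(tcp+zp*.02,.12); cell.servo_line(tcp+zp*.03+Z*.10,.3); print("gap",cell.read_finger_gap()*88,cell.read_time()); return True
def place(cell,col,s=.067,clear=.135):
    c,psi,ys,beta,tilt,g=PL[col]; a,q=tool(UX,Z,beta)
    at=lambda h: rack(g,ys,.016+s+h)-a*D
    cell.goto(at(clear-.016),q); cell.servo_line(at(.060),.25); cell.servo_line(at(.035),.08)
    f0=np.array(cell.read_wrist_force()); print("over",np.round(f0,1),cell.read_time()); cell.servo_line(at(.006),.08); h=.006
    while True:
        f=np.array(cell.read_wrist_force())-f0
        if f[2]>5 or h<-.009: break
        h-=.0015; cell.servo_line(at(h),.04)
    print("h",round(h,4),"F",np.round(f,1),"gap",round(cell.read_finger_gap()*88,1),cell.read_time())
    return h
def leave(cell,col,h,s=.067):
    c,psi,ys,beta,tilt,g=PL[col]; a,q=tool(UX,Z,beta)
    cell.set_gripper(.25); cell.servo_line(np.array(cell.read_tcp_pos())+a*.05,.2); cell.servo_line(np.array(cell.read_tcp_pos())+Z*.06,.35); print(cell.read_time())
E
python3 - <<'E'
import cell
from h import *
if pick(cell,"red"): 
    h=place(cell,"red")
E
```

```text
red gap 9.7 F [ 0.6 -0.1  0. ] [-0.2 -0.2  5.3] t 35.7417
gap 9.839208169260251 36.5667
over [-0.3  0.3 -0.9] 38.725
h 0.0015 F [ 0.3 -1.2 11.5] gap 9.9 39.9833
```

Run:
```python
import cell
from h import *
leave(cell,"red",0)
cell.set_gripper(.42)
if pick(cell,"green"): 
    h=place(cell,"green")
    print("hold")
```

```text
41.0917
green gap 9.9 F [0.9 0.1 0.1] [1.3 5.5 3.9] t 44.4667
gap 9.474483576808721 45.2917
over [ 0.3  0.6 -1.3] 48.0
h 0.0015 F [-4.8 -0.3 10.7] gap 9.7 49.2583
hold
```

Run:
```python
import cell
from h import *
leave(cell,"green",0)
c,psi,ys,beta,tilt,g=PL["blue"]; p=np.radians(psi); e=np.array([np.cos(p),np.sin(p),0]);n=np.array([-np.sin(p),np.cos(p),0]);t=np.radians(tilt)
a,q=tool(e,n*np.sin(t)+Z*np.cos(t),beta); T=np.radians(35); tcp=np.array(c)+(.067-.0475)*(n*np.sin(T)+Z*np.cos(T))+g*e-a*D
for P in(tcp,tcp+a*.06,tcp+[0,.02,.12]): x=cell.ik(P,q);print(None if x is None else np.round(x,2))
a2,q2=tool(UX,Z,beta)
for h in(.119,0): x=cell.ik(rack(g,ys,.083+h)-a2*D,q2);print(None if x is None else np.round(x,2))
# mug A rim check in top view
A=pickle.load(open("q.pkl","rb"))["top"]; print("mug rim",plane(A,np.array((424,211.))*.64,.11))
s=cell.read_camera("scene"); print(cell.read_time())
for col in("red","green","blue"):
    for b in blobs(s,col,100)[:4]: print(col,b[0],b[1].round(0),[z.round(0) for z in (proj(s,rack(0,PL[col][2],.0635)),)])
```

```text
50.3667
[-0.31  0.64  1.57 -0.95  0.42  1.97]
[-0.27  0.53  1.62 -0.88  0.48  1.91]
[-0.27  0.47  1.45 -0.63  0.64  1.62]
[ 0.23  0.25  1.7  -0.27  0.71  2.1 ]
[ 0.23  0.44  1.86 -0.49  0.38  2.35]
mug rim [ 0.70024543 -0.02957021  0.11      ]
50.4167
red 548 [364. 258.] [array([370., 255.])]
blue 496 [385. 377.] [array([334., 239.])]
blue 324 [402. 317.] [array([334., 239.])]
blue 285 [163. 217.] [array([334., 239.])]
```

Run:
```python
import cell
from h import *
cell.set_gripper(.42)
if pick(cell,"blue",s=.069): 
    h=place(cell,"blue",s=.069)
```

```text
blue gap 10.0 F [ 0.1 -0.  -1.1] [-3.1  1.4  6.2] t 53.2583
gap 9.691066818457484 54.0833
over [ 0.4 -0.  -1.7] 56.3417
h 0.0015 F [-3.  -0.9  7.7] gap 9.6 57.6083
```

Run:
```python
import cell
from h import *
leave(cell,"blue",0)
cell.goto((.40,-.10,.27),quat([1,0,0],[0,0,-1]))
T,s=cell.read_camera("top"),cell.read_camera("scene"); print(cell.read_time())
for col in PL:
    for n,c in(("top",T),("scene",s)):
        u=proj(c,rack(0,PL[col][2],.0635)); print(col,n,u.round(1),proj(c,rack(0,PL[col][2],.111)).round(1),[(b[0],b[1].round(1).tolist()) for b in blobs(c,col,20) if np.linalg.norm(b[1]-u)<35])
a=cv2.resize(T["pixels"][70:260,90:390],(800,507))[:300];a=cv2.resize(T["pixels"][80:270,90:410],(800,290),interpolation=cv2.INTER_CUBIC)
b=cv2.resize(s["pixels"][150:320,100:440],(800,310),interpolation=cv2.INTER_CUBIC)
cv2.imwrite("pics/f.png",np.vstack([a,b])[:,:,::-1])
```

```text
58.7167
60.0583
red top [171.  189.5] [167.  188.7] [(304, [168.6, 194.8]), (59, [176.7, 168.1])]
red scene [369.6 255.3] [372.6 237.9] [(550, [364.4, 258.4]), (41, [371.2, 268.6])]
green top [185.5 191.3] [182.2 190.6] [(118, [182.8, 191.6]), (30, [184.7, 215.0]), (29, [190.7, 169.4])]
green scene [351.3 246.7] [353.8 229.6] [(85, [353.7, 231.3]), (36, [332.9, 274.8])]
blue top [200.1 193.2] [197.5 192.6] [(190, [200.1, 188.5]), (41, [198.8, 216.8])]
blue scene [334.  238.6] [336.  221.7] [(492, [329.1, 239.0]), (28, [333.2, 253.9])]
```

View pics/f.png

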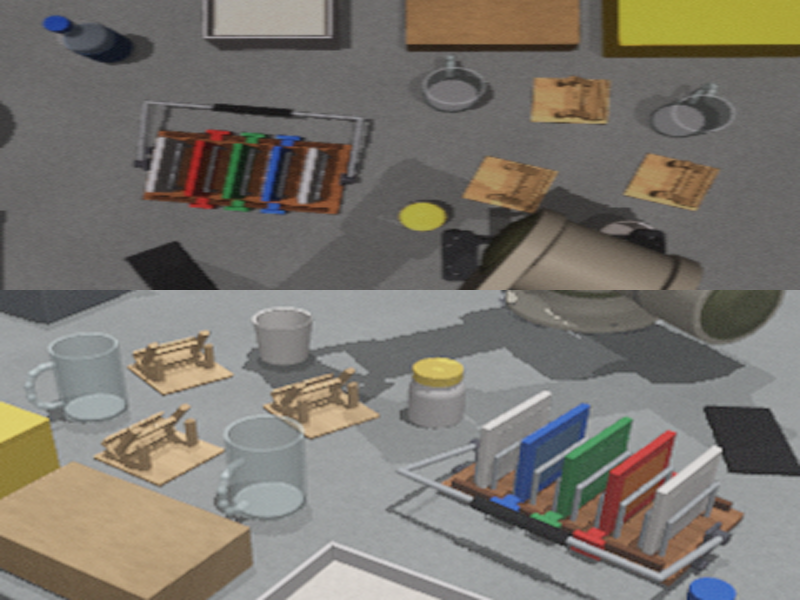

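All three plates stand level with the white ones in their own slots (scene panel 555,450 / 595,465 / 640,480). The handle is folded to its stop and the bystanders are where they were.

```bash
python3 -c "
from cell import *
print(job_done(),read_time())"
```

```text
the job is handed in; nothing more can be done
the job is handed in; nothing more can be done
```

The job is handed in: the handle was pushed against its back stop, then the red, green and blue plates were set down in their own slots, at about 60 s of the 72 s allowed; the first two tries at gripping the handle missed because the real fingertips end about 28 mm short of the reported TCP, which I corrected for.

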